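Tell the sorter where the red bundle goes

ROBOT

A 6-joint arm with a two-finger parallel gripper is mounted at the origin on the work surface. World frame = base frame: x ahead of the robot, y to its left, z up, the work surface at z = 0. Lengths are in m, angles in degrees, forces in N, time in s.
With the tool pointing down it reaches from about 0.4 to 0.825 m from the base axis. Payload 7 kg.
Tool frame: the origin (TCP) lies midway between the tips of the shut fingers; the grasp point (between the pads) lies 19 mm behind it; z points along the fingers, x is the direction in which the jaws open and shut, and the axes are right-handed (so a half turn about z gives the same grasp; the last joint's range is limited). The gripper opens to 88 mm and grips with 3 to 60 N. Pads are 19 mm wide; open, the fingers measure 130 mm over their backs; the gripper's body (78 mm by 193 mm) begins 47 mm behind the grasp point.
Start: joints at [-58.035, 20.546, 0.682, 0, -70.136, -16.507], TCP at [0.18, -0.651, 0.227] pointing down, gripper open.
Joint ranges: [-176.03, 176.03], [-82.01, 121.73], [-58.28, 71.71], [-173.87, 95.51], [-174.79, -0.11], [-173.66, 173.66]. Speed limits (degrees/s): [136.94, 136.94, 172.46, 180, 180, 180].

INTERFACE

Orientations are given as [roll, pitch, yaw] about the fixed x, y, z axes, in that order (R = Rz(yaw) Ry(pitch) Rx(roll)).
In Python, from plant import * gives the robot as it stands. The module is installed in compiled form; this text tells all that it offers.
- The arm moves only by the shell command python3 -m pendant 'ROWS' [OPENING]. ROWS is JSON, a list that holds one entry, the list of rows, each a list of 6 numbers: the shift along the world's x, y, z in mm, then the turn, a rotation vector about the world's x, y, z in degrees. A call has 1 to 10 rows; each row is the pose to reach, as a shift and turn from the pose commanded when the call began; what a row does not reach only later rows make up. A row lasts 1/8 s, in which the tool goes at most 62.5 mm and 10.7 degrees, less where a joint would pass 70% of its speed; a pose out of reach is approached as far as the arm can. A call with a gripper value outside its range is refused whole. OPENING is the closure, from -1 (fully open) to 1 (shut), set as the call begins (- or left out, the last holds). The fingers move at their own pace and stop on an object; the grip force is fixed at half the most. Time passes only in rows, so rows that repeat a pose let the fingers close. It gives the time, the measured TCP pose, the force and the opening at its end, in the units of the state.
- get_obs(): the state, without advancing time (a new reading comes with each control period).
- snapshot(name): name is "scene" or "top"; returns a dict with "pixels" (400x640x3 uint8, red, green, blue), "depth" (400x640 float32, m along the optical axis (not along the pixel's ray), 0 where there is no reading), "fx", "fy", "cx", "cy" (pixels), "pose" (4x4, takes a point from camera to world coordinates). Camera axes: x right, y down, z forward; pixel columns grow to the right and rows downward; lengths in m; the calibration is good to about 2 mm. A picture is of the moment at which its call begins.
- close_job(): hands the job in, once; it reports no verdict.
The state is a dict: "clock": time; "joint_pos": joint angles; "qvel": joint speeds; "tau": joint torques, N m; "tool_pos": TCP position; "orientation": TCP orientation; "force": force on the tool from outside, world axes, zero at the start; "moment": the same for the moment, N m; "opening": finger opening in m.
Only numpy, scipy, OpenCV 4.12 (cv2) and the standard library are available. Lean on these libraries where they do the work, as an engineer would, in place of code of your own. Each camera call takes 0.05 s, during which the arm holds its last target. There are 200 camera calls.

TASK

Press the orange call button on the desk all the way down and let it go, then show where the post goes by pointing with the fingertips: hold them just above the address label of the red bundle for two seconds, then hold them just above the middle of the yellow tray for two seconds, and finish there, still pointing. Do not touch or move the bundles, the trays or the other things lying about, and on the way keep well clear of the other bundles and the blue tray so that you do not seem to point at them.

Things in the scene. Friction and masses are not known exactly. Their poses are not given: they have to be found in the camera images.
- red_bundle: a banded bundle of five small red-covered booklets, 148 x 105 x 60 mm, loose, 0.8 kg; origin at the centre of its underside, x along its long side, z up. One white 70 (x) x 50 (y) mm address label lies on its top, centred 28 mm from the middle towards -x; a 10 mm wide white paper band runs round it across y, 45 mm from the middle towards +x
- red_bundle_label (a point): centre of the red bundle's address label, 61 mm above the desk; same axes as the bundle
- green_bundle: a banded bundle of five small green-covered booklets, 148 x 105 x 60 mm, loose, 0.8 kg; origin at the centre of its underside, x along its long side, z up. One white 70 (x) x 50 (y) mm address label lies on its top, centred 28 mm from the middle towards -x; a 10 mm wide white paper band runs round it across y, 45 mm from the middle towards +x
- green_bundle_label (a point): centre of the green bundle's address label, 61 mm above the desk; same axes as the bundle
- kraft_bundle: a banded bundle of five small brown kraft-covered booklets, 148 x 105 x 60 mm, loose, 0.8 kg; origin at the centre of its underside, x along its long side, z up. One white 70 (x) x 50 (y) mm address label lies on its top, centred 28 mm from the middle towards -x; a 10 mm wide white paper band runs round it across y, 45 mm from the middle towards +x
- kraft_bundle_label (a point): centre of the kraft bundle's address label, 61 mm above the desk; same axes as the bundle
- yellow_tray: open yellow plastic tray, empty, 200 (x) x 150 (y) x 40 mm high, walls and floor about 4 mm, loose, 0.4 kg; origin at the centre of its underside, z up
- blue_tray: open blue plastic tray, empty, 200 (x) x 150 (y) x 40 mm high, walls and floor about 4 mm, loose, 0.4 kg; origin at the centre of its underside, z up
- call (a joint): the call button's travel in m: 0 up, 0.006 fully down; a spring returns it; about 5 N presses it fully
- call_top (a point): centre of the top face of the orange call button (32 mm across, pressed straight down) in a black housing on a grey 62 mm square plate fixed to the desk; its height is given by this point, about 28 mm above the desk
- cutter: blue box cutter lying on the desk, 142 x 22 x 18 mm, loose; origin on its underside, x along it towards the blade
- tape: ring of amber tape lying flat, 90 mm across, 24 mm high, loose; origin at the centre of its underside
- pen_cup: black pen cup, 72 mm across, 85 mm high, with pens up to 136 mm high, loose; origin at the centre of its underside
Things that resemble listed ones, but are neither listed nor needed, are in the scene too. Several things have the shape of the yellow_tray; the one meant has the colours described above. Of the things that look like the part that bears call, the smaller one is meant.

How it is judged (in metres and radians):
On the way, in this order (a step that is already met when the one before it is completed fails the run):
1. the call button is pressed down (4.5 mm or more) (value of joint call above 0.0045 m), for 0.05 s.
2. the call button is let go (value of joint call below 0.0015 m), for 0.1 s.
3. the grasp point stays over the red bundle's label (within 38 x 28 mm of its centre), less than 75 mm above it, for 1.5 s (x of the grasp point in the frame of red_bundle_label between -0.038 and 0.038 m and y of the grasp point in the frame of red_bundle_label between -0.028 and 0.028 m and z of the grasp point in the frame of red_bundle_label between 0 and 0.075 m), for 1.5 s.
4. the grasp point stays over the inside of the yellow tray, less than 125 mm above the desk, for 1.5 s (x of the grasp point in the frame of yellow_tray between -0.085 and 0.085 m and y of the grasp point in the frame of yellow_tray between -0.06 and 0.06 m and z of the grasp point in the frame of yellow_tray between 0 and 0.125 m), for 1.5 s.
At the end, for the whole second after the job is handed in: The grasp point is over the middle of the yellow tray (within 85 mm along and 60 mm across), less than 125 mm above the desk, touching nothing; the button is up; bundles and trays are within 10 mm and bystanders within 15 mm of where they began (all of step 4 and value of joint call below 0.0015 m and distance of each of red_bundle, green_bundle, kraft_bundle, yellow_tray, blue_tray from where it was at the start of the episode below 0.01 m and distance of each of cutter, tape, pen_cup from where it was at the start of the episode below 0.015 m).
It fails at once if a bundle, a tray or a thing lying about is touched (contact force between any of the fingers, the arm and red_bundle above 0.3 N or contact force between any of the fingers, the arm and green_bundle above 0.3 N or contact force between any of the fingers, the arm and kraft_bundle above 0.3 N or contact force between any of the fingers, the arm and yellow_tray above 0.3 N or contact force between any of the fingers, the arm and blue_tray above 0.3 N or contact force between any of the fingers, the arm and cutter above 0.3 N or contact force between any of the fingers, the arm and tape above 0.3 N or contact force between any of the fingers, the arm and pen_cup above 0.3 N).
It fails at once if a bundle, tray or bystander is shifted or lifted (not (distance of each of red_bundle, green_bundle, kraft_bundle, yellow_tray, blue_tray from where it was at the start of the episode below 0.01 m and distance of each of cutter, tape, pen_cup from where it was at the start of the episode below 0.015 m)).
It fails at once if another bundle or the blue tray is pointed at: the grasp point comes within 70 mm of another bundle's label, or over the blue tray lower than 100 mm (distance between the grasp point and green_bundle_label below 0.07 m or distance between the grasp point and kraft_bundle_label below 0.07 m or (x of the grasp point in the frame of blue_tray between -0.085 and 0.085 m and y of the grasp point in the frame of blue_tray between -0.06 and 0.06 m and z of the grasp point in the frame of blue_tray between 0 and 0.1 m)).
It also fails if it takes over 58 s, if anything falls off the work surface, if the arm or the gripper's body presses on something with over 40 N, if the wrist force passes 120 N, or if a joint passes its speed limit or range.

## Working session

There is one attempt and no reset: what is moved stays moved. The work goes in short steps, Python scripts to look and compute and a shell command to move; the robot and the scene stay as the last step left them, time stands still between calls to the robot, and variables do not carry over. Pictures are saved under pics/ and viewed, about 8 in all and at most 12, crops included, and the job is handed in when it is done.

```bash
mkdir -p pics
cat > h.py <<'E'
from plant import *
import numpy as np, cv2, pickle
def world(s,u,v,z=None):
    P=s["pose"]; d=np.array([(u-s["cx"])/s["fx"],(v-s["cy"])/s["fy"],1.])
    if z is None: c=d*s["depth"][int(v),int(u)]; return P[:3,:3]@c+P[:3,3]
    w=P[:3,:3]@d; return P[:3,3]+w*(z-P[2,3])/w[2]
E
python3 - <<'E'
from h import *
o=get_obs(); print(o["clock"],o["tool_pos"],o["orientation"],o["opening"])
for n in("scene","top"):
    s=snapshot(n); pickle.dump(s,open(n+".pkl","wb")); cv2.imwrite(f"pics/{n}0.png",s["pixels"][...,::-1]); print(n,s["pose"].round(3).tolist(),s["fx"])
E
```

```text
0.0 [ 0.17974232 -0.6501283   0.22563336] [-1.79990909e+02 -9.41355658e-02  1.05451038e+02] 0.08785054001116158
scene [[-0.208, 0.633, -0.745, 1.486], [0.978, 0.134, -0.16, 0.222], [-0.001, -0.762, -0.647, 0.858], [0.0, 0.0, 0.0, 1.0]] 391.9175631136469
top [[0.028, -0.988, 0.151, 0.411], [-1.0, -0.026, 0.013, 0.024], [-0.008, -0.151, -0.989, 1.151], [0.0, 0.0, 0.0, 1.0]] 436.6577222474913
```

View pics/top0.png

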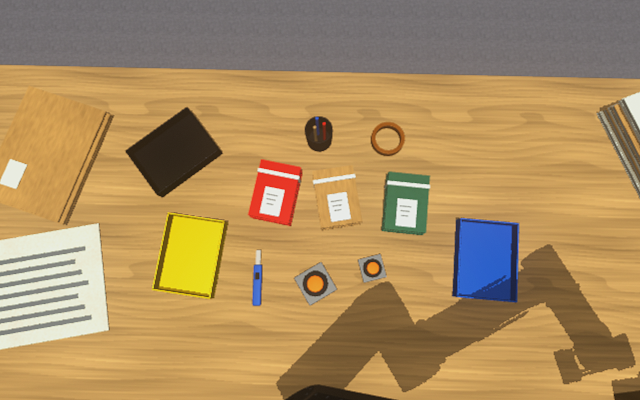

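View pics/scene0.png

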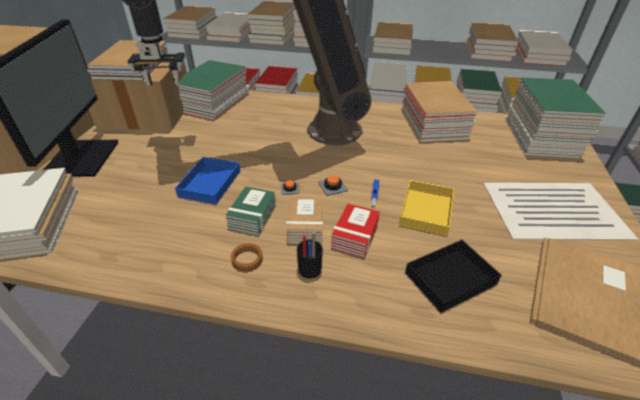

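The top picture shows:
- **Buttons:** two orange buttons, a large one at (315,283) and a small one at (373,268). I take the small one.
- **Trays:** yellow (190,256), black (174,152) and blue (487,260). I take the yellow one.
- **Bundles:** red (275,193), kraft (338,200) and green (406,204). I take the red one, with its label at (271,202).

The cutter is at (258,278), the pen cup at (318,133) and the tape at (388,139). The scene picture shows the same layout.

```bash
cat > m.py <<'E'
from h import *
s=pickle.load(open("top.pkl","rb")); im=s["pixels"]; hsv=cv2.cvtColor(im,cv2.COLOR_RGB2HSV)
def obj(name,box,lo,hi,z):
    x0,y0,x1,y1=box; m=cv2.inRange(hsv,np.array(lo),np.array(hi)); k=np.zeros_like(m); k[y0:y1,x0:x1]=m[y0:y1,x0:x1]
    c=max(cv2.findContours(k,cv2.RETR_EXTERNAL,cv2.CHAIN_APPROX_NONE)[0],key=cv2.contourArea)
    pw=np.array([world(s,*p[0],z)[:2] for p in c],np.float32)
    r=cv2.minAreaRect(pw*1000); u,v=c[:,0].mean(0)
    print(name,"px",u.round(),v.round(),"ctr",np.round(r[0]),"size",np.round(r[1]),"ang",round(r[2],1),"depth z",world(s,u,v)[2].round(4))
obj("small",(355,250,390,290),(5,150,120),(20,255,255),.028)
obj("large",(295,260,338,305),(5,150,120),(20,255,255),.035)
obj("plate",(355,250,390,290),(0,0,95),(179,60,200),.004)
obj("red",(240,150,310,235),(0,150,80),(8,255,255),.06); obj("red2",(240,150,310,235),(172,150,80),(179,255,255),.06)
obj("redlabel",(255,183,290,220),(0,0,170),(179,60,255),.061)
obj("kraftlabel",(325,188,355,225),(0,0,170),(179,60,255),.061)
obj("greenlabel",(390,194,425,230),(0,0,170),(179,60,255),.061)
obj("green",(370,160,440,240),(50,80,30),(90,255,255),.06)
obj("yellow",(140,200,235,305),(22,150,80),(32,255,255),.04)
obj("blue",(440,205,530,310),(105,120,40),(125,255,255),.04)
obj("cutter",(245,240,270,310),(100,120,40),(125,255,255),.015)
for n,p in dict(cup=(318,133),).items(): print(n,world(s,*p).round(3))
# second view check
t=pickle.load(open("scene.pkl","rb"))
for n,p,z in(("small",(289,185),.028),("redlabel",(359,216),.061),("yellow",(428,211),.004)): print(n,"scene",world(t,*p).round(3),world(t,*p,z).round(3))
cv2.imwrite("pics/crop.png",cv2.resize(im[150:310,240:440,::-1],None,fx=4,fy=3.75,interpolation=cv2.INTER_CUBIC)[:600])
E
python3 m.py
```

```text
small px 372.0 268.0 ctr [435. -86.] size [30. 31.] ang 1.6 depth z 0.0302
large px 315.0 283.0 ctr [392.  58.] size [42. 40.] ang 1.6 depth z 0.036
plate px 372.0 268.0 ctr [436. -87.] size [60. 61.] ang 16.2 depth z 0.0277
red px 274.0 199.0 ctr [603. 168.] size [112. 119.] ang 79.9 depth z 0.0611Traceback (most recent call last):
  File "m.py", line 12, in <module>
    obj("red",(240,150,310,235),(0,150,80),(8,255,255),.06); obj("red2",(240,150,310,235),(172,150,80),(179,255,255),.06)
                                                             ~~~^^^^^^^^^^^^^^^^^^^^^^^^^^^^^^^^^^^^^^^^^^^^^^^^^^^^^^^^^
  File "m.py", line 5, in obj
    c=max(cv2.findContours(k,cv2.RETR_EXTERNAL,cv2.CHAIN_APPROX_NONE)[0],key=cv2.contourArea)
ValueError: max() iterable argument is empty
```

```bash
sed -i 's/; obj("red2".*//' m.py; python3 m.py
```

```text
small px 372.0 268.0 ctr [435. -86.] size [30. 31.] ang 1.6 depth z 0.0302
large px 315.0 283.0 ctr [392.  58.] size [42. 40.] ang 1.6 depth z 0.036
plate px 372.0 268.0 ctr [436. -87.] size [60. 61.] ang 16.2 depth z 0.0277
red px 274.0 199.0 ctr [603. 168.] size [112. 119.] ang 79.9 depth z 0.0611
redlabel px 272.0 201.0 ctr [596. 173.] size [49. 69.] ang 80.1 depth z 0.0616
kraftlabel px 338.0 206.0 ctr [587.   4.] size [71. 51.] ang 10.9 depth z 0.0591
greenlabel px 406.0 212.0 ctr [ 576. -166.] size [51. 71.] ang 85.7 depth z 0.06
green px 405.0 210.0 ctr [ 583. -164.] size [108. 117.] ang 85.6 depth z 0.065
yellow px 193.0 254.0 ctr [455. 378.] size [160. 201.] ang 83.1 depth z 0.0028
blue px 485.0 262.0 ctr [ 465. -371.] size [158. 198.] ang 86.4 depth z 0.0024
cutter px 257.0 284.0 ctr [386. 208.] size [99. 20.] ang 0.4 depth z 0.0169
cup [0.792 0.063 0.018]
small scene [ 0.451 -0.084  0.029] [ 0.45  -0.085  0.028]
redlabel scene [0.596 0.174 0.061] [0.596 0.174 0.061]
yellow scene [0.46  0.39  0.003] [0.461 0.39  0.004]
```

View pics/crop.png

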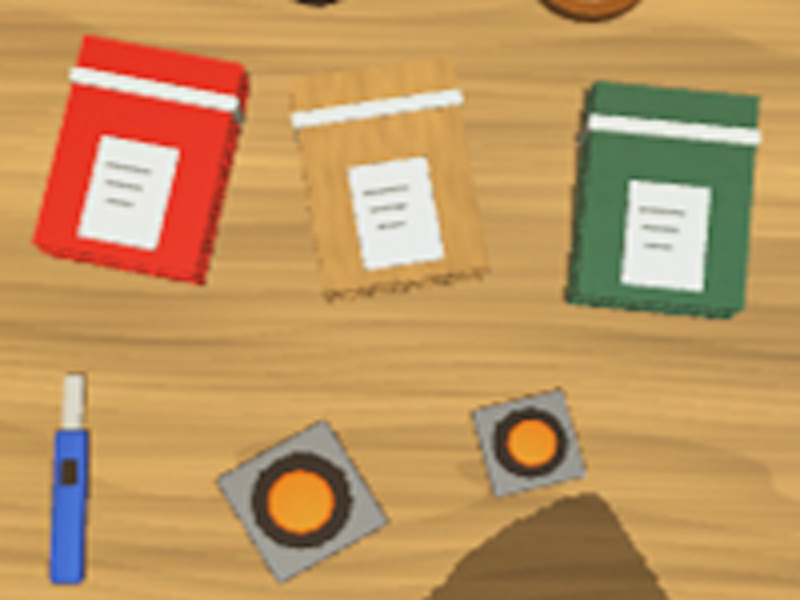

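The crop confirms the small button at crop (532,443). It's the smaller of the two, on a 62 mm plate. The label sizes measure 50 x 70 mm as they should. I'll check the button in the second view and its housing height, and make the high transit.

```bash
python3 - <<'E'
from h import *
t=pickle.load(open("scene.pkl","rb")); m=cv2.inRange(cv2.cvtColor(t["pixels"],cv2.COLOR_RGB2HSV),(3,150,120),(20,255,255))
k=np.zeros_like(m);k[170:200,275:305]=m[170:200,275:305]
v,u=np.nonzero(k); print("scene btn px",u.mean(),v.mean(),len(u),world(t,u.mean(),v.mean(),.028).round(4))
s=pickle.load(open("top.pkl","rb")); print("heights mm along row 268",[int(1000*world(s,u,268)[2]) for u in range(355,392)])
E
python3 -m pendant '[[[25,57,0,0,0,0],[50,113,0,0,0,0],[76,170,0,0,0,0],[102,226,0,0,0,0],[127,282,0,0,0,0],[153,339,0,0,0,0],[178,395,0,0,0,0],[204,452,0,0,0,0],[229,508,0,0,0,0],[255,565,0,0,0,0]]]' 1
```

```text
scene btn px 289.2909090909091 183.05454545454546 55 [ 0.4389 -0.0866  0.028 ]
heights mm along row 268 [-3, 0, 5, 1, 0, 3, 6, 5, 5, 17, 16, 15, 23, 27, 29, 33, 30, 33, 30, 26, 24, 29, 28, 29, 26, 19, 16, 7, 8, 5, -2, 3, -2, 0, -1, 4, 0]
clock: 1.35
tool_pos: [0.4351, -0.0837, 0.2268]
orientation: [180.0, -0.0, 105.5]
force: [0.1, -0.4, 0.8]
opening: 0.0008
```

Both views agree: the button is at (0.437, -0.086), and the housing (about 17 mm) sits below its pressed level. Going down.

```bash
python3 -m pendant '[[[1,-2,-45,0,0,0],[1,-2,-90,0,0,0],[1,-2,-135,0,0,0],[1,-2,-175,0,0,0],[1,-2,-185,0,0,0],[1,-2,-190,0,0,0],[1,-2,-190,0,0,0]]]'
python3 -m pendant '[[[0,0,-3,0,0,0],[0,0,-6,0,0,0],[0,0,-9,0,0,0],[0,0,-11,0,0,0],[0,0,-11,0,0,0],[0,0,-11,0,0,0]]]'
```

```text
clock: 2.22
tool_pos: [0.4366, -0.0876, 0.0374]
orientation: [179.9, 0.0, 105.5]
force: [-0.7, -0.1, -0.1]
opening: 0.0003
clock: 2.98
tool_pos: [0.4361, -0.0877, 0.0257]
orientation: [180.0, 0.0, 105.5]
force: [-0.1, 0.5, 2.4]
opening: 0.0005
```

```bash
python3 -m pendant '[[[0,0,-1,0,0,0],[0,0,-2,0,0,0],[0,0,-3,0,0,0],[0,0,-3,0,0,0],[0,0,-3,0,0,0]]]'
python3 -m pendant '[[[0,0,-0.5,0,0,0],[0,0,-1,0,0,0],[0,0,-1.5,0,0,0],[0,0,-1.5,0,0,0],[0,0,-1.5,0,0,0]]]'
```

```text
clock: 3.6
tool_pos: [0.4361, -0.0877, 0.0227]
orientation: [180.0, 0.0, 105.5]
force: [1.4, 0.6, 4.1]
opening: 0.0005
clock: 4.22
tool_pos: [0.4361, -0.0877, 0.022]
orientation: [180.0, 0.0, 105.5]
force: [-3.4, 2.7, 18.2]
opening: 0.0007
```

Force went from 4 N to 18 N at z = 22 mm, which is 6 mm of travel, so it's at the end stop. Releasing and rising.

```bash
python3 -m pendant '[[[0,0,6,0,0,0],[0,0,16,0,0,0],[0,0,50,0,0,0],[0,0,100,0,0,0],[0,0,150,0,0,0],[0,0,178,0,0,0],[0,0,178,0,0,0]]]'
python3 -c "
from h import *
s=snapshot('top'); pickle.dump(s,open('t1.pkl','wb')); print(get_obs()['force'])"
python3 -m pendant '[[[20,33,0,0,0,0],[50,80,0,0,0,0],[80,130,0,0,0,0],[110,180,0,0,0,0],[140,228,0,0,0,0],[160,261,0,0,0,0],[160,261,0,0,0,0]]]'
```

```text
clock: 5.1
tool_pos: [0.4365, -0.0876, 0.2013]
orientation: [179.8, 0.0, 105.5]
force: [0.5, -0.0, -1.0]
opening: 0.0004
[-0.17238506  0.51878181 -1.54021139]
clock: 6.02
tool_pos: [0.5957, 0.175, 0.1959]
orientation: [-179.7, 0.1, 105.6]
force: [-0.8, 0.1, 0.2]
opening: 0.0005
```

```bash
python3 -m pendant '[[[0,-2,-25,0,0,0],[0,-2,-50,0,0,0],[0,-2,-75,0,0,0],[0,-2,-95,0,0,0],[0,-2,-105,0,0,0],[0,-2,-105,0,0,0],[0,-2,-105,0,0,0],[0,-2,-105,0,0,0],[0,-2,-105,0,0,0],[0,-2,-105,0,0,0]]]'
python3 -c "
from h import *
s=snapshot('scene'); cv2.imwrite('pics/s2.png',s['pixels'][...,::-1])"
python3 -m pendant '[[[0,0,0,0,0,0],[0,0,0,0,0,0],[0,0,0,0,0,0],[0,0,0,0,0,0],[0,0,0,0,0,0],[0,0,0,0,0,0],[0,0,0,0,0,0],[0,0,0,0,0,0],[0,0,0,0,0,0],[0,0,0,0,0,0]]]'
python3 -m pendant '[[[0,0,0,0,0,0],[0,0,0,0,0,0],[0,0,0,0,0,0],[0,0,0,0,0,0],[0,0,0,0,0,0],[0,0,0,0,0,0]]]'
```

```text
clock: 7.28
tool_pos: [0.596, 0.1714, 0.0944]
orientation: [180.0, -0.0, 105.5]
force: [0.1, -0.4, 0.2]
opening: 0.0006
clock: 8.57
tool_pos: [0.5958, 0.1713, 0.0941]
orientation: [180.0, -0.0, 105.5]
force: [0.6, 0.7, -0.5]
opening: 0.0004
clock: 9.32
tool_pos: [0.5958, 0.1713, 0.0941]
orientation: [-180.0, 0.0, 105.5]
force: [0.2, 1.3, 0.2]
opening: 0.0003
```

View pics/s2.png

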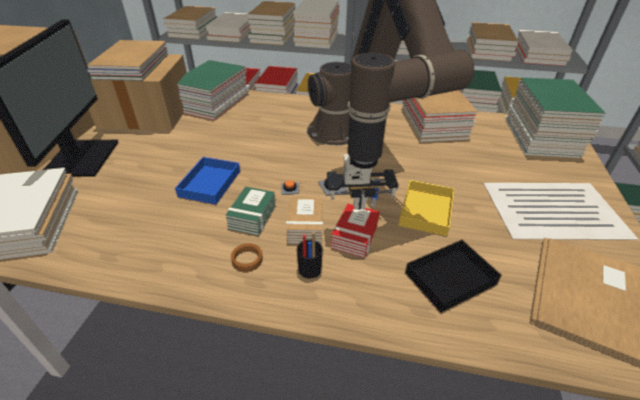

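The picture shows the fingertips just above the red label at about (360,212), with nothing displaced and the small button up at (289,184). Next is the yellow tray.

```bash
python3 -m pendant '[[[0,0,40,0,0,0],[0,0,80,0,0,0],[-20,30,90,0,0,0],[-52,78,90,0,0,0],[-84,126,90,0,0,0],[-115,172,90,0,0,0],[-138,208,90,0,0,0],[-138,208,90,0,0,0],[-138,208,90,0,0,0]]]'
python3 -m pendant '[[[0,0,-30,0,0,0],[0,0,-60,0,0,0],[0,0,-90,0,0,0],[0,0,-105,0,0,0],[0,0,-105,0,0,0],[0,0,-105,0,0,0],[0,0,-105,0,0,0],[0,0,-105,0,0,0],[0,0,-105,0,0,0],[0,0,-105,0,0,0]]]'
python3 -m pendant '[[[0,0,0,0,0,0],[0,0,0,0,0,0],[0,0,0,0,0,0],[0,0,0,0,0,0],[0,0,0,0,0,0],[0,0,0,0,0,0],[0,0,0,0,0,0],[0,0,0,0,0,0],[0,0,0,0,0,0],[0,0,0,0,0,0]]]'
python3 -m pendant '[[[0,0,0,0,0,0],[0,0,0,0,0,0],[0,0,0,0,0,0],[0,0,0,0,0,0],[0,0,0,0,0,0],[0,0,0,0,0,0]]]'
python3 -c "
from h import *
s=snapshot('scene'); cv2.imwrite('pics/s3.png',s['pixels'][...,::-1])"
```

```text
clock: 10.45
tool_pos: [0.4577, 0.3792, 0.184]
orientation: [-180.0, 0.0, 105.5]
force: [-0.2, -0.0, 0.7]
opening: 0.0005
clock: 11.7
tool_pos: [0.4578, 0.3794, 0.0792]
orientation: [180.0, -0.0, 105.5]
force: [1.2, 0.9, -0.4]
opening: 0.0004
clock: 12.95
tool_pos: [0.4578, 0.3793, 0.0791]
orientation: [180.0, -0.0, 105.5]
force: [-0.3, -0.2, -0.1]
opening: 0.0005
clock: 13.7
tool_pos: [0.4578, 0.3793, 0.079]
orientation: [-180.0, 0.0, 105.5]
force: [0.3, 0.3, 0.5]
opening: 0.0002
```

View pics/s3.png

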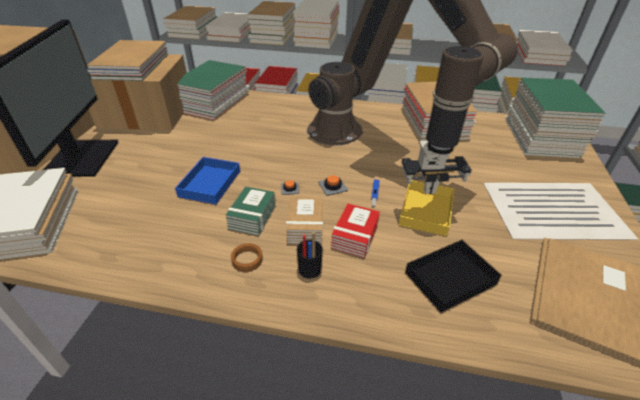

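The picture shows the fingertips above the middle of the yellow tray at about (431,192). The small button is up at (289,185) and everything else is where it began. Handing in.

```bash
python3 -c "
from plant import *
print(close_job())"
```

```text
the job is handed in; nothing more can be done
None
```

The job is done and handed in at about 14 s of the 58 s allowed; the hand-in gives no verdict.

- **Button:** I pressed the smaller orange button. The force rose from 4 N to 18 N at a fingertip height of 22 mm, which is about 6 mm of travel, so it reached its stop. I then let it go.
- **Pointing:** I held the fingertips about 33 mm above the red bundle's label for just over 2 s, then over the middle of the yellow tray for just over 2 s. The arm is still there, with fingertips at (0.458, 0.379) and 79 mm up, which puts the grasp point about 98 mm above the desk.

In the last picture the button is up and nothing looks displaced. The force readings away from the button stayed within about 2 N, with no sign of contact.

I never read the button's travel directly; I inferred it from force and height. The two camera views put the button 4 mm apart in x, so I aimed between them. My first by-eye pixel for it was 15 mm off, and a colour mask corrected that. The yellow tray's outline measured 160 mm across instead of 150 mm, and a by-eye check in the second view put its middle about 12 mm further in y. Both are small against the 60 mm allowed.

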